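# Fold the retaining flap and shut the parts case

### The job

Close up the blue parts case: first push the upright orange flap down flat over the bearing and bush, then swing the case's open cover fully shut over it. Push gently with the outside of the fingers only: grip, lift and carry nothing, leave the case standing where it is, and do not disturb the other parts.

Things in the scene. Friction and masses are not known exactly. Their poses are not given: they have to be found in the camera images.
- case: Blue open parts case, loose on the table, about 3 kg: 160 mm along its x, 180 mm along its y, rim 60 mm high, walls 5 mm. Origin: centre of its underside; z up. The blue cover is hinged along the +y rim, the orange flap inside the -y wall. A small black carrying handle juts 19 mm from the -y side, 26 to 34 mm above the table.
- cover (a joint): Cover angle: 0 = shut on the rim; begins open at 1.55 to 1.85 (1.57 = upright, more leans to case +y); limit 1.92. Hinge line along case x through case point (0, 0.090, 0.060). A friction hinge: stays where left, never falls shut, needs 2 to 4 N near the free edge. It closes on a slightly springy seal.
- cover_edge (a point): Middle of the blue cover's free edge, on its outer face. The cover is 160 mm wide and 180 mm from hinge to free edge; its outer face is 18 mm out from the hinge plane: it faces case +y when the cover is upright, and is 78 mm above the table when shut.
- flap (a joint): Flap angle: 0 = flat inside the case just below the rim; begins upright at 1.35 to 1.65; limit 1.75. Hinge line along case x through case point (0, -0.082, 0.050); it folds towards case +y. A friction hinge: stays where left, needs about 1 N near the free edge. Its stop is slightly springy.
- flap_edge (a point): Middle of the orange flap's free edge, on the face that faces case -y when upright and up when flat. The flap is 144 mm wide, 100 mm from hinge to free edge, 4 mm thick (2 mm either side of the hinge plane); flat, its top is 52 mm above the table.
- bearing: Steel ball bearing 68 mm across, 18 mm thick, loose in the case compartment under the flap. Origin: centre of its underside.
- bush: Brass bush, 32 mm across, 34 mm high, loose beside the bearing. Origin: centre of its underside.
- nut_in: Hexagon nut, 28 mm, 16 mm high, loose in the case's other compartment (case +y). Origin: centre of its underside.
- nipple: Bystander: pale metal pipe nipple, 36 mm across, 50 mm high, on the table beside the case on its -y side. Origin: centre of its underside.
- nut: Bystander: hexagon nut, 28 mm, 16 mm high, on the table beside the case on its -y side. Origin: centre of its underside.
- hexkey: Bystander: dark hexagon key, 137x42x8 mm, on the table beside the case on its +y side, behind the open cover. Origin: centre of its underside.
- grease_tin: Bystander: green tin with a pale lid, 68 mm across, 56 mm high, on the left side of the table near the robot. Origin: centre of its underside.

How it is judged:
By the outcome, as a careful person would: the job done as asked, in the order asked, and still so for the second after the job is handed in, with the robot touching nothing.
It also fails if it takes over 54 s, if anything falls off the work surface, if the arm or the gripper's body presses on something with over 40 N, if the wrist force passes 120 N, or if a joint passes its speed limit or range.

### The arm

A 6-joint arm with a two-finger parallel gripper is mounted at the origin on a cart in front of the work surface, level with it; the furniture and walls round the work are solid. World frame = base frame: x ahead of the robot, y to its left, z up, the work surface at z = 0. Lengths are in m, angles in rad, forces in N, time in s.
With the tool pointing down it reaches from about 0.425 to 0.95 m from the base axis. Payload 14.7 kg.
Tool frame: the origin (TCP) lies midway between the tips of the shut fingers; the grasp point (between the pads) lies 19 mm behind it (manip.pinch_z is the distance from the TCP to the grasp point, in m); z points along the fingers, y is the line along which they close (so a half turn about z gives the same grasp; the last joint's range is limited). The gripper opens to 85 mm and grips with 20 to 120 N. Pads are 22 mm wide; open, the fingers measure 114 mm over their backs; the gripper's body (76 mm by 85 mm) begins 54 mm behind the grasp point. The pads swing forward as they close: fully open they stand 13 mm farther back than shut.
Start: joints at [1.213, 0.48, 1.596, -0, 1.065, -0.047], TCP at [0.199, 0.619, 0.231] pointing down, gripper open.
Joint ranges: [-2.75, 2.75], [-0.82, 2.05], [0.23, 2.67], [-1.56, 4.7], [0.09, 2.69], [-2.92, 2.92]. Speed limits (rad/s): [1.89, 1.89, 2.39, 3.01, 3.01, 3.01].

### API

Orientations are given as [roll, pitch, yaw] about the fixed x, y, z axes, in that order (R = Rz(yaw) Ry(pitch) Rx(roll)).
In Python, from bench import manip, kin, read_camera, get_time, get_joint_pos, get_joint_vel, get_tau, get_tool_pos, get_orientation, get_force, get_wrist_torque, get_width, get_grasp_force gives the robot as it stands. The module is installed in compiled form; this text tells all that it offers. Calls block until the motion is done:
- manip.move_to(position, orientation): joint-space move of the TCP to a pose.
- manip.movel(position, rot=None, max_speed=0.15, force_limit=None): straight line of the TCP; rot=None keeps the orientation; max_speed is the mean speed in m/s. With force_limit (N) it stops when the force on the tool has changed by that much, and returns True; else False.
- manip.move_joints(angles): joint-space move.
- manip.command_gripper(opening): opening from 0.0 (shut) to 1.0 (fully open); the grip force is fixed at half the most; returns when the fingers have stopped.
- manip.dwell(seconds).
- kin.solve_ik(position, orientation): joint angles nearest the present ones, or None.
- read_camera(name): name is "scene" or "top"; returns a dict with "frame" (480x640x3 uint8, red, green, blue), "range_z" (480x640 float32, m along the optical axis (not along the pixel's ray), 0 where there is no reading), "fovy" (degrees; the focal length in pixels is half the picture's height over the tangent of half this angle, whatever the lens; pixels are square), "cx", "cy" (the principal point, pixels), "view" (4x4, takes a point from world to camera coordinates). Camera axes: x right, y down, z forward; pixel columns grow to the right and rows downward; lengths in m; the calibration is good to about 2 mm. A picture is of the moment at which its call begins.
A pose or a line that the arm cannot do raises manip.IKError and nothing moves.
- manip.finish_job(): hands the job in; it is judged then, once.
Readings, each from a call of its own:
- get_time(): time.
- get_joint_pos(): joint angles.
- get_joint_vel(): joint speeds.
- get_tau(): joint torques, N m.
- get_tool_pos(): TCP position.
- get_orientation(): TCP orientation.
- get_force(): force on the tool from outside, world axes, zero at the start.
- get_wrist_torque(): the same for the moment, N m.
- get_width(): opening from 0.0 (shut) to 1.0 (fully open).
- get_grasp_force(): force on a finger pad.
Only numpy, scipy, OpenCV 4.12 (cv2) and the standard library are available. Lean on these libraries where they do the work, as an engineer would, in place of code of your own. Each camera call takes 0.05 s, during which the arm holds its last target. There are 200 camera calls.

## Working session

There is one attempt and no reset: what is moved stays moved. The work goes in short steps, each a Python script; the robot and the scene stay as the last script left them, time stands still between calls to the robot, and variables do not carry over. Pictures are saved under pics/ and viewed, at most 10 in all, crops included, and the job is handed in when it is done.

```bash
mkdir -p pics; cat > h.py <<'E'
import numpy as np, cv2
from bench import *
def cloud(c):
    f=240/np.tan(np.radians(c["fovy"])/2); z=c["range_z"]
    v,u=np.mgrid[:480,:640]
    p=np.stack([(u-c["cx"])/f*z,(v-c["cy"])/f*z,z,np.ones_like(z)],-1)
    w=p@np.linalg.inv(c["view"]).T
    w[z==0]=np.nan
    return w[...,:3]
def save(c,n): cv2.imwrite("pics/"+n,c["frame"][...,::-1])
E
python3 - <<'E'
from h import *
for n in("scene","top"):
    c=read_camera(n); save(c,n+"1.png"); np.save(n+".npy",cloud(c)); np.save(n+"_f.npy",c["frame"])
    print(n,np.linalg.inv(c["view"])[:3,3],c["fovy"])
print(get_time())
E
```

```text
scene [-0.03329298  0.67075125  0.47822233] 44.445733460179525
top [0.41396468 0.02730003 1.30425054] 43.69365700334028
0.1
```

View pics/scene1.png

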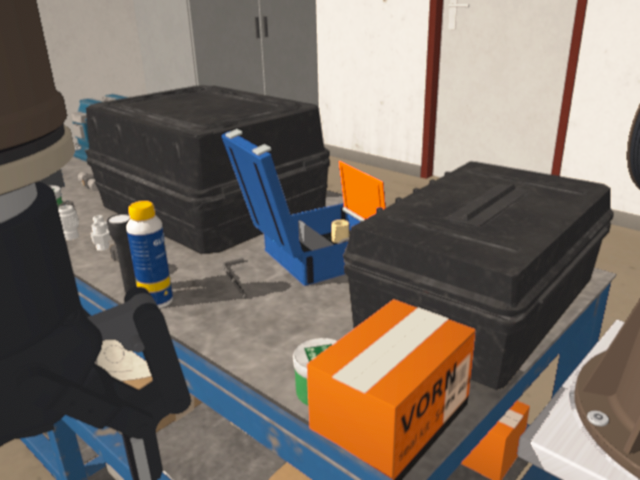

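View pics/top1.png

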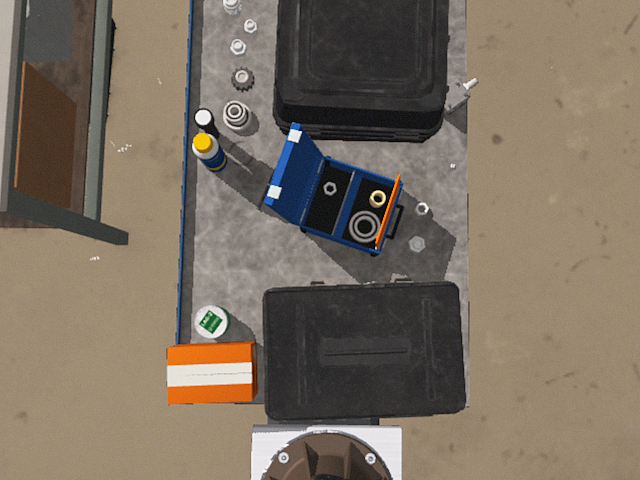

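The scene view shows the blue case with its cover leaning at about (265,200) and the orange flap up at (362,190). In the top view the case is centred near (350,205), with the cover at (290,170) and the flap at (390,210). Large black boxes stand nearer to and farther from the robot than the case.

```bash
python3 - <<'E'
from h import *
for n in("top","scene"):
    w=np.load(n+".npy"); f=np.load(n+"_f.npy"); hsv=cv2.cvtColor(f,cv2.COLOR_RGB2HSV)
    blue=(hsv[...,0]>100)&(hsv[...,0]<125)&(hsv[...,1]>150)
    org=(hsv[...,0]<18)&(hsv[...,1]>180)&(hsv[...,2]>120)
    roi=(w[...,0]>.4)&(w[...,0]<1.1)&(w[...,1]>-.35)&(w[...,1]<.25)&(w[...,2]>.03)
    b=w[blue&roi]; o=w[org&roi]
    print(n,len(b),len(o))
    rim=b[(abs(b[:,2]-.06)<.006)]
    r=cv2.minAreaRect(rim[:,:2].astype(np.float32)*1000); print("rim",r,cv2.boxPoints(r).tolist())
    for nm,q in(("org",o),("cover",b[b[:,2]>.09])):
        c=q.mean(0); e,s,vt=np.linalg.svd(q-c,full_matrices=False); print(nm,len(q),c,e.shape,s/np.sqrt(len(q)),vt.round(3).tolist()); print(q.min(0),q.max(0))
w=np.load("top.npy")
np.set_printoptions(precision=3,suppress=True,linewidth=150)
for nm,(u,v) in dict(bearing=(365,226),bush=(378,196),nut_in=(330,188),nip=(417,243),nut=(423,208),handle=(396,222),tin=(211,320),bottle=(205,143),boxN1=(275,300),boxN2=(400,290),boxN3=(460,300),boxF1=(290,125),boxF2=(420,125),boxN4=(300,410),metal=(236,115)).items(): print(nm,w[v,u])
E
```

```text
top 4039 327
rim ((654.14794921875, 58.69041442871094), (387.9685363769531, 160.5451202392578), 71.87556457519531) [[517.5133056640625, -100.6976318359375], [670.0926513671875, -150.64028930664062], [790.7825927734375, 218.07846069335938], [638.2032470703125, 268.0211181640625]]
org 327 [ 0.597897   -0.11055253  0.11956736] (327, 3) [0.04144283 0.03264452 0.00097974] [[-0.948, 0.315, 0.045], [0.088, 0.124, 0.988], [0.306, 0.941, -0.146]]
[ 0.52851667 -0.14049714  0.04944531] [ 0.66663974 -0.08299507  0.15376974]
cover 2237 [0.66427547 0.08550013 0.16636272] (2237, 3) [0.04874417 0.0460915  0.02559732] [[0.472, -0.311, -0.825], [-0.819, 0.19, -0.541], [0.325, 0.931, -0.165]]
[ 0.57692695 -0.09481443  0.09009091] [0.76831543 0.24977156 0.23913284]
scene 5016 1701
rim ((648.5870361328125, 65.44378662109375), (380.7572021484375, 161.26422119140625), 74.24407958984375) [[519.2891235351562, -95.88691711425781], [674.4942016601562, -139.6765899658203], [777.8849487304688, 226.7744903564453], [622.6798706054688, 270.56414794921875]]
org 1701 [ 0.59610858 -0.10806751  0.10880888] (1701, 3) [0.04715188 0.0245053  0.00971084] [[-0.856, 0.449, 0.257], [0.311, 0.049, 0.949], [0.414, 0.892, -0.182]]
[ 0.42861648 -0.13919448  0.05363208] [0.66624076 0.08442069 0.16471401]
cover 3054 [0.63492854 0.09784847 0.16749746] (3054, 3) [0.0497207  0.04333653 0.02137204] [[-0.943, 0.17, -0.286], [0.237, -0.262, -0.936], [-0.234, -0.95, 0.206]]
[ 0.57290818 -0.0065963   0.09004802] [0.77529047 0.24973259 0.23333138]
bearing [ 0.582 -0.075  0.006]
bush [ 0.65  -0.103  0.003]
nut_in [0.664 0.003 0.013]
nip [ 0.543 -0.183  0.043]
nut [ 0.625 -0.203  0.002]
handle [ 0.588 -0.139  0.038]
tin [0.375 0.244 0.059]
bottle [0.72  0.251 0.16 ]
boxN1 [0.418 0.107 0.166]
boxN2 [ 0.44  -0.13   0.166]
boxN3 [ 0.425 -0.283  0.003]
boxF1 [0.767 0.088 0.134]
boxF2 [ 0.766 -0.17   0.155]
boxN4 [0.216 0.055 0.172]
metal [0.819 0.212 0.027]
```

```bash
python3 - <<'E'
from h import *
np.set_printoptions(precision=4,suppress=True,linewidth=150)
B=[];O=[];A=[]
for n in("top","scene"):
    w=np.load(n+".npy"); f=np.load(n+"_f.npy"); hsv=cv2.cvtColor(f,cv2.COLOR_RGB2HSV)
    blue=(hsv[...,0]>100)&(hsv[...,0]<125)&(hsv[...,1]>150)
    org=(hsv[...,0]<18)&(hsv[...,1]>180)&(hsv[...,2]>120)
    roi=(w[...,0]>.5)&(w[...,0]<.77)&(w[...,1]>-.16)&(w[...,1]<.21)&(w[...,2]>.03)
    b=w[blue&roi];o=w[org&roi]; A.append(w[(w[...,2]>.1)])
    rim=b[abs(b[:,2]-.06)<.004]
    r=cv2.minAreaRect(rim[:,:2].astype(np.float32)*1000); print(n,len(rim),r)
    B.append(b);O.append(o)
th=-0.315
R=np.array([[np.cos(th),-np.sin(th)],[np.sin(th),np.cos(th)]])
for b,o in zip(B,O):
    rim=b[abs(b[:,2]-.06)<.004]; q=rim[:,:2]@R
    print("rim xy' pct",np.percentile(q,[0,1,2,5,95,98,99,100],axis=0).T)
    for nm,p in(("org",o),("cov",b[b[:,2]>.09])):
        q=np.c_[p[:,:2]@R,p[:,2]]
        print(nm,"x'",np.percentile(q[:,0],[1,99]),"z",np.percentile(q[:,2],[1,99]))
        for z0 in np.arange(.06,.25,.02):
            s=q[abs(q[:,2]-z0)<.006]
            if len(s)>5: print("  z%.2f n%d y' %s"%(z0,len(s),np.percentile(s[:,1],[2,25,50,75,98])))
a=np.vstack(A); 
# boxes: near box far edge, far box near edge
n=a[(abs(a[:,1])<.3)&(a[:,0]>.2)&(a[:,0]<.53)&(a[:,1]<.1)]; print("near",np.percentile(n,[1,99],axis=0))
fb=a[(a[:,0]>.74)&(a[:,0]<1.3)&(a[:,1]<.15)&(a[:,1]>-.3)];print("far",np.percentile(fb,[1,99],axis=0))
E
```

```text
top 774 ((624.3541259765625, -32.610145568847656), (195.7882080078125, 160.5448760986328), 71.94807434082031)
scene 228 ((627.317138671875, -9.038169860839844), (156.1444854736328, 163.2725372314453), 72.0862808227539)
rim xy' pct [[0.5235 0.5239 0.524  0.5246 0.6813 0.6821 0.6823 0.684 ]
 [0.0645 0.0648 0.0653 0.0659 0.2581 0.2591 0.2595 0.2603]]
org x' [0.5326 0.6728] z [0.052 0.153]
  z0.06 n19 y' [0.0706 0.0713 0.0721 0.0723 0.0726]
  z0.08 n28 y' [0.0737 0.0739 0.0744 0.075  0.0752]
  z0.10 n22 y' [0.0764 0.0766 0.0767 0.0771 0.0777]
  z0.12 n26 y' [0.0789 0.0791 0.0794 0.0799 0.0802]
  z0.14 n39 y' [0.0814 0.0817 0.0822 0.0837 0.0866]
cov x' [0.524  0.6817] z [0.092  0.2364]
  z0.10 n170 y' [0.2545 0.2671 0.2683 0.2693 0.2708]
  z0.12 n173 y' [0.2599 0.2723 0.2736 0.2744 0.2766]
  z0.14 n182 y' [0.2656 0.2775 0.2788 0.2795 0.2813]
  z0.16 n205 y' [0.2703 0.2827 0.2839 0.2849 0.2865]
  z0.18 n157 y' [0.2757 0.2878 0.2889 0.2901 0.2917]
  z0.20 n46 y' [0.2795 0.2827 0.2924 0.2932 0.2938]
  z0.22 n22 y' [0.2842 0.2863 0.2874 0.291  0.305 ]
  z0.24 n144 y' [0.2894 0.2911 0.2932 0.2
[... 279 characters left out ...]
75 0.0794]
  z0.10 n238 y' [0.0773 0.0786 0.0794 0.0804 0.0828]
  z0.12 n252 y' [0.0798 0.0813 0.0822 0.0831 0.0859]
  z0.14 n268 y' [0.0825 0.0838 0.0846 0.0853 0.0876]
cov x' [0.5195 0.676 ] z [0.0918 0.2318]
  z0.10 n213 y' [0.2553 0.2686 0.2716 0.2727 0.2741]
  z0.12 n217 y' [0.2603 0.272  0.2769 0.278  0.2795]
  z0.14 n222 y' [0.2674 0.2799 0.2822 0.2832 0.2845]
  z0.16 n231 y' [0.2728 0.2851 0.2874 0.2885 0.29  ]
  z0.18 n245 y' [0.2787 0.2907 0.2931 0.2939 0.2952]
  z0.20 n255 y' [0.2838 0.2957 0.2982 0.2993 0.3007]
  z0.22 n309 y' [0.288  0.3019 0.3036 0.3047 0.3059]
near [[ 0.2015 -0.2434  0.127 ]
 [ 0.4521  0.0969  0.1744]]
far [[ 0.7544 -0.2061  0.1044]
 [ 1.1477  0.123   0.2304]]
```

```bash
cat >> h.py <<'E'
np.set_printoptions(precision=4,suppress=True,linewidth=150)
TH=-0.315; CX,CY=.601,.154
RC=np.array([[np.cos(TH),-np.sin(TH)],[np.sin(TH),np.cos(TH)]])
def W(x,y,z): return [*(RC@[CX+x,CY+y]),z]   # case -> world
YAW=TH+np.pi/2
def st(t): print(t,"t%.1f"%get_time(),"tcp",RC.T@np.array(get_tool_pos())[:2]-[CX,CY],get_tool_pos()[2],"F",np.array(get_force()))
H=.011
def flapP(a,r=.08): return W(0,-.082+r*np.cos(a)-.002*np.sin(a)-H, .050+r*np.sin(a)+.002*np.cos(a))
def covP(a,r=.15): return W(0,.09-r*np.cos(a)+.018*np.sin(a)+H, .060+r*np.sin(a)+.018*np.cos(a))
E
python3 - <<'E'
from h import *
print(get_orientation())
for yaw in (YAW,YAW-np.pi):
    for p in (W(0,-.125,.36),W(0,-.125,.125),flapP(0),W(0,.215,.36),W(0,.215,.185),covP(0)): print(yaw,p,kin.solve_ik(p,[np.pi,0,yaw]))
E
```

```text
[-3.1405 -0.      2.8308]
1.2557963267948966 [np.float64(0.5804133013929464), np.float64(-0.15862660421928176), 0.36] [-0.3172  0.3103  1.5407 -0.      1.2906 -0.0022]
1.2557963267948966 [np.float64(0.5804133013929464), np.float64(-0.15862660421928176), 0.125] [-0.3172  0.5366  1.8071 -0.      0.7979 -0.0022]
1.2557963267948966 [np.float64(0.615112746170438), np.float64(-0.05213740978090781), np.float64(0.052000000000000005)] [-0.1337  0.6548  1.8106 -0.      0.6762  0.1813]
1.2557963267948966 [np.float64(0.6857509016103314), np.float64(0.1646441646114963), 0.36] [ 0.1927  0.4764  1.2852 -0.      1.38    0.5077]
1.2557963267948966 [np.float64(0.6857509016103314), np.float64(0.1646441646114963), 0.185] [ 0.1927  0.6005  1.5012 -0.      1.0398  0.5077]
1.2557963267948966 [np.float64(0.6039593532062443), np.float64(-0.08636607942181372), np.float64(0.078)] [-0.1917  0.6101  1.8159 -0.      0.7156  0.1233]
-1.8857963267948965 [np.float64(0.5804133013929464), np.float64(-0.15862660421928176), 0.36] None
-1.8857963267948965 [np.float64(0.5804133013929464), np.float64(-0.15862660421928176), 0.125] None
-1.8857963267948965 [np.float64(0.615112746170438), np.float64(-0.05213740978090781), np.float64(0.052000000000000005)] None
-1.8857963267948965 [np.float64(0.6857509016103314), np.float64(0.1646441646114963), 0.36] [ 0.1927  0.4764  1.2852  0.      1.38   -2.6339]
-1.8857963267948965 [np.float64(0.6857509016103314), np.float64(0.1646441646114963), 0.185] [ 0.1927  0.6005  1.5012  0.      1.0398 -2.6339]
-1.8857963267948965 [np.float64(0.6039593532062443), np.float64(-0.08636607942181372), np.float64(0.078)] None
```

```bash
python3 - <<'E'
from h import *
manip.command_gripper(0.0)
manip.movel([.199,.619,.38],max_speed=.25)
manip.move_to(W(0,-.125,.38),[np.pi,0,YAW])
manip.movel(W(0,-.125,.129),max_speed=.15,force_limit=6)
st("down"); c=read_camera("scene"); save(c,"s2.png")
E
```

```text
down t6.5 tcp [ 0.0004 -0.125 ] 0.12970520179177614 F [ 0.9148 -0.0421  0.2448]
```

View pics/s2.png

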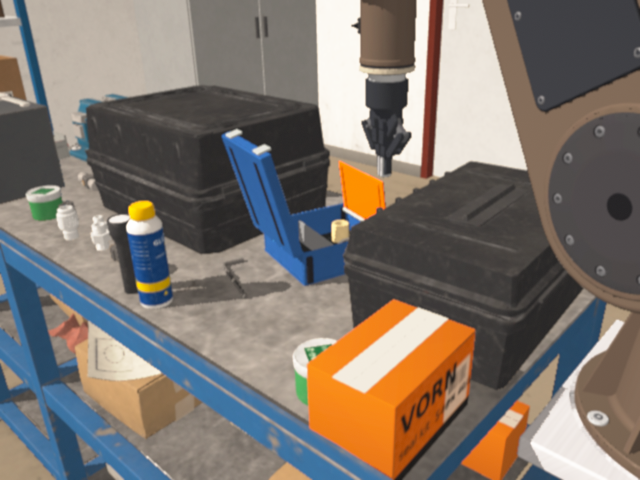

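The shut fingers (383,165) are behind the orange flap (362,190), clear of the cover. Next I'll push the flap down.

```bash
python3 - <<'E'
from h import *
for a in (1.44,1.2,.95,.7,.45,.25,.1,.03):
    s=manip.movel(flapP(a),max_speed=.05,force_limit=8)
    st("a%.2f %s"%(a,s))
    if s: break
else:
    p=flapP(0); p[2]-=.006
    print(manip.movel(p,max_speed=.02,force_limit=6)); st("press")
manip.movel(W(0,-.021,.13),max_speed=.15)
c=read_camera("top"); save(c,"t3.png"); w=cloud(c)
hsv=cv2.cvtColor(c["frame"],cv2.COLOR_RGB2HSV); m=(hsv[...,0]<18)&(hsv[...,1]>180)&(hsv[...,2]>120)&(w[...,0]>.5)&(w[...,0]<.8)&(abs(w[...,1])<.2)
p=w[m]; q=np.c_[p[:,:2]@RC-[CX,CY],p[:,2]]; print(len(q),np.percentile(q,[2,50,98],axis=0)); k=np.polyfit(q[:,1],q[:,2],1); print(k)
cv2.imwrite("pics/t3c.png",cv2.resize(c["frame"][100:280,240:480,::-1],(720,540)))
E
```

```text
a1.44 False t7.5 tcp [-0.     -0.0847] 0.1295631158127244 F [0.1332 0.5839 0.5098]
a1.20 False t8.0 tcp [-0.0001 -0.0655] 0.1251848201543928 F [-0.0308 -0.1759 -1.0134]
a0.95 False t8.6 tcp [-0.0001 -0.0478] 0.11606950212450709 F [ 0.0875 -0.2436  0.1366]
a0.70 False t9.1 tcp [-0.0002 -0.0329] 0.10283573659823278 F [ 0.8386 -0.1816  0.1102]
a0.45 False t9.7 tcp [-0.0002 -0.0217] 0.08633429088813696 F [ 1.0186 -0.1904 -0.1556]
a0.25 False t10.1 tcp [-0.0002 -0.0159] 0.07134514317101671 F [-0.6029  0.1466 -0.3513]
a0.10 False t10.5 tcp [-0.0003 -0.0136] 0.05955502193679485 F [-0.6212  0.3685 -0.1723]
a0.03 False t10.8 tcp [-0.0002 -0.0131] 0.054080215907507535 F [ 0.6127 -0.1781 -0.5776]
True
press t11.1 tcp [ 0.0003 -0.013 ] 0.05183590860042904 F [-2.5697 -0.3098 11.6523]
194 [[-0.1048 -0.0779  0.0467]
 [ 0.0029 -0.0052  0.0522]
 [ 0.0254  0.016   0.6705]]
[-0.0163  0.0688]
```

View pics/t3c.png

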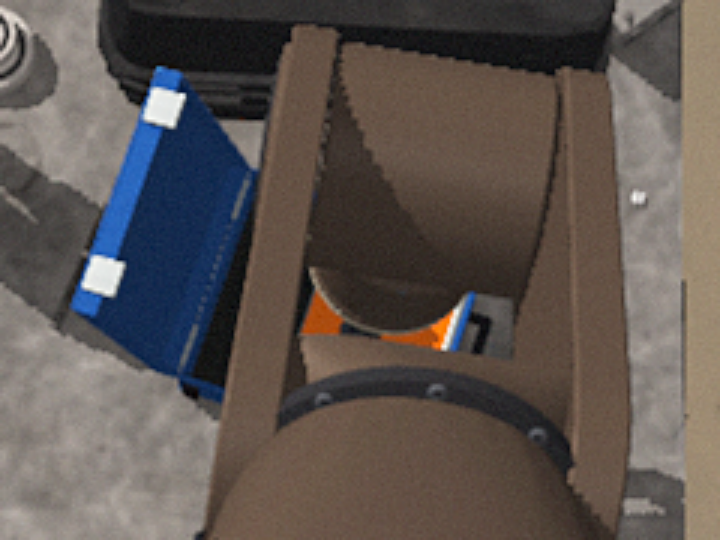

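The arm hides most of the flap, but the visible orange at (400,320) looks flat, at z of about 0.052. I'll check it again once the arm has moved round behind the cover.

```bash
python3 - <<'E'
from h import *
manip.movel(W(0,-.021,.36),max_speed=.25)
manip.movel(W(0,.215,.36),max_speed=.25)
st("over")
cs=read_camera("scene"); save(cs,"s4.png")
for n in("top","scene"):
    c=read_camera(n); w=cloud(c); hsv=cv2.cvtColor(c["frame"],cv2.COLOR_RGB2HSV)
    q=np.dstack([w[...,:2]@RC-[CX,CY],w[...,2]])
    m=(hsv[...,0]<18)&(hsv[...,1]>180)&(hsv[...,2]>110)&(abs(q[...,0])<.078)&(abs(q[...,1])<.088)&(q[...,2]<.17)
    p=q[m]; print(n,len(p))
    if len(p)>20: print(np.percentile(p,[2,50,98],axis=0),np.polyfit(p[:,1],p[:,2],1))
    m=(hsv[...,0]>100)&(hsv[...,0]<125)&(hsv[...,1]>150)&(abs(q[...,0])<.1)&(q[...,1]>.08)&(q[...,1]<.18)&(q[...,2]>.09)
    p=q[m]; print("cov",len(p),np.percentile(p,[1,99],axis=0) if len(p) else "")
E
```

```text
over t13.9 tcp [0.0001 0.2138] 0.35985991209742346 F [ 0.2168  0.2043 -0.0392]
top 2982
[[-0.0665 -0.0766  0.0468]
 [ 0.0012 -0.031   0.0522]
 [ 0.0713  0.0146  0.0574]] [0.0037 0.0521]
cov 1500 [[-0.0538  0.1024  0.0914]
 [ 0.081   0.1508  0.2366]]
scene 1160
[[-0.0539 -0.0734  0.049 ]
 [ 0.0147 -0.0174  0.0507]
 [ 0.068   0.0169  0.0523]] [-0.0006  0.0507]
cov 3005 [[-0.0813  0.1042  0.0917]
 [ 0.075   0.1519  0.2319]]
```

View pics/s4.png

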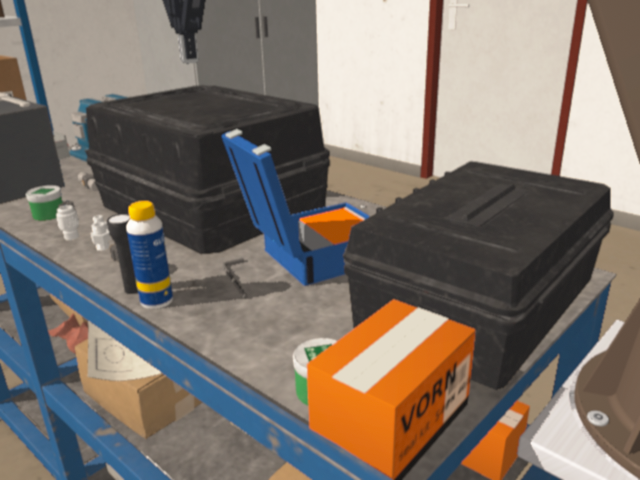

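Flap confirmed flat (slope about 0, z 0.051–0.052), with its orange face at (340,220). The cover (250,180) is unmoved and the fingers are above and behind it. Next I'll close the cover.

```bash
python3 - <<'E'
from h import *
s=manip.movel(W(0,.215,.19),max_speed=.15,force_limit=6); st("down %s"%s)
if not s:
    steps=[(1.57,.13),(1.35,.135),(1.1,.145),(.85,.15),(.6,.15),(.4,.15),(.25,.15),(.12,.15),(.05,.15)]
    for a,r in steps:
        s=manip.movel(covP(a,r),max_speed=.06,force_limit=9)
        st("a%.2f %s"%(a,s))
        if s: break
E
```

```text
down False t15.4 tcp [0.0005 0.2153] 0.19101875917389308 F [0.2388 0.5216 0.0576]
a1.57 True t16.4 tcp [0.0005 0.1541] 0.19059014378958858 F [ 1.1305 -0.2406  5.4058]
```

```bash
python3 - <<'E'
from h import *
st("now")
c=read_camera("scene"); cv2.imwrite("pics/s5.png",cv2.resize(c["frame"][60:300,180:440,::-1],(650,600)))
w=cloud(c);q=np.dstack([w[...,:2]@RC-[CX,CY],w[...,2]]);hsv=cv2.cvtColor(c["frame"],cv2.COLOR_RGB2HSV)
m=(hsv[...,0]>100)&(hsv[...,0]<125)&(hsv[...,1]>150)&(abs(q[...,0])<.1)&(q[...,1]>.08)&(q[...,1]<.18)&(q[...,2]>.09)
p=q[m];print(len(p),np.percentile(p,[1,99],axis=0),np.polyfit(p[:,2],p[:,1],1))
E
```

```text
now t16.4 tcp [0.0005 0.1541] 0.19059014378958858 F [ 1.1305 -0.2406  5.4058]
2674 [[-0.0814  0.1017  0.0918]
 [ 0.0723  0.1427  0.2334]] [0.1941 0.0943]
```

View pics/s5.png

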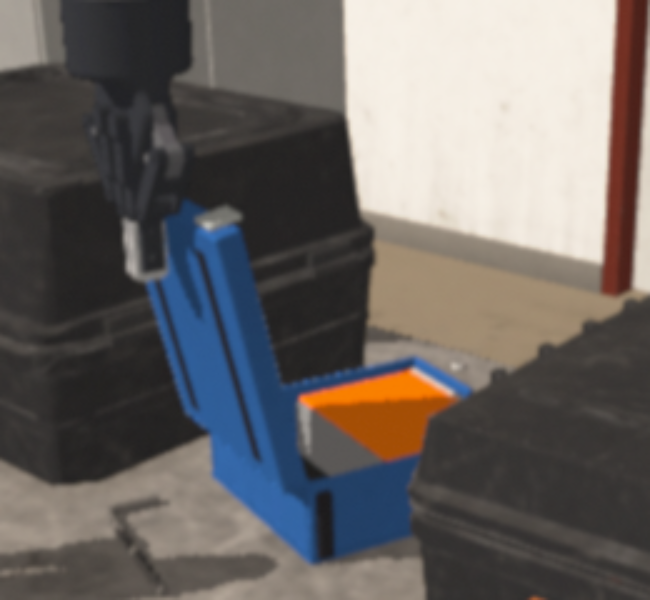

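The cover has started moving: its edge is at about (190,210) in the crop. The edge is riding on the upper, thicker part of the fingers, which explains the upward force. I'll back off, raise the tool so only the fingertip bears, and push again.

```bash
python3 - <<'E'
from h import *
manip.movel(W(0,.185,.19),max_speed=.1)
manip.movel(W(0,.185,.214),max_speed=.1); st("raised")
steps=[(1.57,.154),(1.35,.154),(1.1,.154),(.85,.154),(.6,.152),(.4,.15),(.25,.15),(.12,.15),(.05,.15)]
for a,r in steps:
    s=manip.movel(covP(a,r),max_speed=.06,force_limit=9)
    st("a%.2f %s"%(a,s))
    if s: break
E
```

```text
raised t17.3 tcp [0.0003 0.1849] 0.21452590241457672 F [-0.6333 -0.7653 -0.0352]
a1.57 False t18.5 tcp [-0.0001  0.119 ] 0.21382564869099657 F [ 0.2584 -0.074   0.0106]
a1.35 False t19.2 tcp [0.0001 0.0846] 0.2142329018628778 F [-0.3316  1.1618 -0.0848]
a1.10 False t20.0 tcp [0.    0.047] 0.2054048258322798 F [-1.7935 -0.7151 -0.152 ]
a0.85 False t20.8 tcp [0.     0.0128] 0.18758589767911488 F [-0.5163  0.048  -0.7806]
a0.60 False t21.6 tcp [ 0.     -0.0143] 0.1606761117472486 F [-0.2821  0.0846 -0.3566]
a0.40 False t22.2 tcp [-0.0001 -0.0303] 0.1348089162694553 F [ 0.0679 -0.022   1.2016]
a0.25 False t22.8 tcp [-0.0002 -0.0401] 0.11417871012759613 F [ 0.5301  0.5729 -0.1494]
a0.12 False t23.2 tcp [-0.0003 -0.0459] 0.09538988587798125 F [ 0.1331  0.2434 -0.4969]
a0.05 False t23.6 tcp [-0.0003 -0.048 ] 0.08499242380500305 F [-0.3333 -0.0362  0.6416]
```

```bash
python3 - <<'E'
from h import *
p=covP(0,.15); p[2]-=.008
print(manip.movel(p,max_speed=.02,force_limit=14)); st("press"); manip.dwell(.4); st("held")
manip.movel(W(0,-.05,.13),max_speed=.15)
manip.movel(W(0,-.05,.36),max_speed=.25)
manip.movel(W(0,.24,.36),max_speed=.25)
st("away")
for n in("top","scene"):
    c=read_camera(n); save(c,n+"6.png"); w=cloud(c);q=np.dstack([w[...,:2]@RC-[CX,CY],w[...,2]]);hsv=cv2.cvtColor(c["frame"],cv2.COLOR_RGB2HSV)
    m=(hsv[...,0]>100)&(hsv[...,0]<125)&(hsv[...,1]>130)&(abs(q[...,0])<.1)&(abs(q[...,1])<.12)&(q[...,2]>.068)&(q[...,2]<.2)
    p=q[m];print(n,len(p),np.percentile(p,[1,50,99],axis=0),np.polyfit(p[:,1],p[:,2],1))
E
cd pics; python3 -c "
import cv2
a=cv2.imread('top6.png')[100:280,180:460];b=cv2.imread('scene6.png')[130:310,200:480]
cv2.imwrite('c6.png',cv2.resize(cv2.vconcat([a,b]),(466*2//2*1,600)))"
```

```text
True
press t24.1 tcp [ 0.0003 -0.0484] 0.07792040452561326 F [-1.5545 -0.2381 12.6706]
held t24.5 tcp [ 0.0003 -0.0484] 0.07787675955727488 F [-2.429   1.4047 13.6493]
away t27.3 tcp [0.0002 0.2388] 0.36004072206713117 F [-0.128  -0.1503 -0.2936]
top 5821 [[-0.0764 -0.088   0.0722]
 [ 0.0014 -0.0007  0.0783]
 [ 0.08    0.087   0.0839]] [0.0006 0.0782]
scene 3166 [[-0.0806 -0.0825  0.0686]
 [-0.0055  0.0241  0.0767]
 [ 0.0759  0.0895  0.0784]] [-0.0108  0.0764]
```

View pics/c6.png

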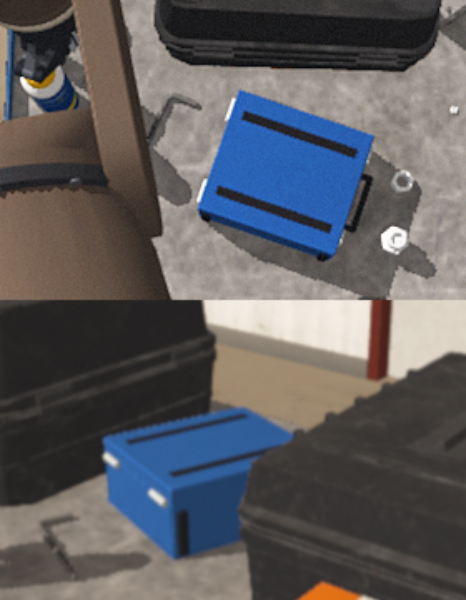

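The case is shut in both views: the lid is level at z 0.078 (slope 0.0006) and the case has not moved. The hex key, nut and nipple look undisturbed. I'm handing the job in.

```bash
python3 -c "
from h import *
print(manip.finish_job(),get_time())"
```

```text
the job is handed in; nothing more can be done
the job is handed in; nothing more can be done
```

I pushed the orange flap down flat, then shut the blue cover over it (measured level at 78 mm above the table); the case and the bystanders I could see stayed put, and the job was handed in at about 27 s.

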